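# Take the long mounting rail out through the case's service opening

## Robot

A 6-joint arm with a two-finger parallel gripper is mounted at the origin on the work surface. World frame = base frame: x ahead of the robot, y to its left, z up, the work surface at z = 0. Lengths are in m, angles in rad, forces in N, time in s.
With the tool pointing down it reaches from about 0.325 to 0.9 m from the base axis. Payload 3.5 kg.
Tool frame: the origin (TCP) lies at the very end of the fingers, on their centre line; the grasp point (between the pads) lies 19 mm behind it; z points along the fingers, y is the direction in which the jaws open and shut (so a half turn about z gives the same grasp; the last joint's range is limited). The gripper opens to 85 mm and grips with 20 to 120 N. Pads are 22 mm wide; open, the fingers measure 114 mm over their backs; the gripper's body (76 mm by 85 mm) begins 54 mm behind the grasp point. The pads swing forward as they close: fully open they stand 13 mm farther back than shut.
Start: joints at [-1.281, 0.276, -0.026, 1.268, 0, 1.467], TCP at [0.239, -0.577, 0.231] pointing down, gripper open.
Joint ranges: [-3.12, 3.12], [-0.85, 1.88], [-1.08, 1.24], [-1.95, 2.15], [-1.57, 1.53], [-3.14, 3.14]. Speed limits (rad/s): [2.57, 2.57, 3.14, 3.14, 3.14, 3.14].

## Interface

Orientations are given as a unit quaternion [x, y, z, w].
In Python, from station import env, optics, workorder gives the robot as it stands.
- The arm moves only by the shell command python3 -m handwheel 'ROWS' [OPENING] [FORCE]. ROWS is a JSON object of lists of equal length, an entry for each row: "travel": the shift along the tool's x, y, z in mm, a list of three; "yaw": the turn about the tool's z in rad. A call has 1 to 10 rows; each row is the pose to reach, as a shift and turn from the pose commanded when the call began, along the tool's axes at that moment; what a row does not reach only later rows make up. A row lasts 1/8 s, in which the tool goes at most 62.5 mm and 10.7 degrees, less where a joint would pass 70% of its speed; a pose out of reach is approached as far as the arm can. A call with a gripper value outside its range is refused whole. OPENING is the opening, from -1 (shut) to 1 (fully open), so that 0 is half open, set as the call begins (- or left out, the last holds). The fingers move at their own pace and stop on an object; FORCE is the grip in N (left out, the last holds). Time passes only in rows, so rows that repeat a pose let the fingers close. It gives the time, the measured TCP pose, the force and the opening at its end, in the units of the state.
- env.get_obs(): the state, without advancing time (a new reading comes with each control period).
- optics.snapshot(name): name is "side" or "top" or "wrist"; returns the picture (384x512x3 uint8, blue, green, red); there is no depth.
- optics.camera_params(name): a dict with "fx", "fy", "cx", "cy" (pixels), "R" (3x3) and "t" (3): a world point X has camera coordinates R X + t; the wrist camera has in their place "hand_eye" (4x4, takes a point from camera to tool coordinates, whose origin is the TCP and whose axes are the flange's). Camera axes: x right, y down, z forward; pixel columns grow to the right and rows downward; lengths in m; the calibration is good to about 2 mm. A picture is of the moment at which its call begins: read the wrist's pose just before it. camera_params takes no time and is no camera call.
- workorder.close_job(): hands the job in, once; it reports no verdict.
The state is a dict: "time": time; "joint_positions": joint angles; "joint_vel": joint speeds; "effort": joint torques, N m; "eef_pos": TCP position; "tool_rot": TCP orientation; "wrist_force": force on the tool from outside, world axes, zero at the start; "moment": the same for the moment, N m; "opening": opening from 0.0 (shut) to 1.0 (fully open).
Only numpy, scipy, OpenCV 4.12 (cv2) and the standard library are available. Lean on these libraries where they do the work, as an engineer would, in place of code of your own. Each camera call takes 0.05 s, during which the arm holds its last target. There are 200 camera calls.

## Task

The yellow mounting rail inside the grey equipment case is longer than the opening in the case's cover: lift it out of its moulded cradle, tilt it, and draw it out end first through the opening. Finish while holding it still in the gripper, with its whole length at least 8 cm above the cover; do not put it down or let go. Leave the screwdriver, the screw dish and the things on the bench where they are.

Things in the scene. Friction and masses are not known exactly. Their poses are not given: they have to be found in the camera images.
- case: Grey sheet-metal equipment case, fixed to the bench, 220 mm (x) by 430 mm (y), 71 mm high. Origin on the bench under the centre of the cover's opening; y along the rail, x across it, z up. Inner floor 10 mm above the bench. Inside, the rail has room from y = -187 to 130 mm: it can slide back only to the -y side (wide part of the cover, with screwdriver and dish), so its +y end comes out first.
- opening (a point): Centre of the only opening in the cover, at the level of the cover's top, 71 mm above the bench (cover 3 mm thick, underside at 68 mm). Axes as the case's. The opening is rectangular with thin red trim, 130 mm in x (-65 to 65) by 160 mm in y (-80 to 80).
- cradle (a point): Point on the case's inner floor under the opening's centre. Two black moulded cradle blocks stand on the floor at y = -129 to -75 and y = 61 to 115 mm from it, 46 mm wide in x, with cavities 26 mm wide: cavity bottom 13 mm, rims and outer end walls 19 mm above the bench. Between the blocks the floor is bare and there is room for fingers beside the rail (x = -65 to 65).
- rail: Loose yellow pressed-steel U channel, open side down, 230 mm long (its y), 20 mm wide (x), 18 mm high (z), 0.11 to 0.22 kg. Lies level in the cradle along the case's y, its axes parallel to the case's, its middle about 7 mm to the -y side of the opening's centre, so that its -y end lies 42 mm and its +y end 28 mm under the cover. Origin: centre of its underside, at rest 13 mm above the bench.
- rail_a (a point): Centre of the rail's +y end face (9 mm above its underside).
- rail_b (a point): Centre of the rail's -y end face (9 mm above its underside).
- screwdriver: Screwdriver with red handle, 170 mm, lying across the cover near its wide end. To be left alone. Origin at its underside, about its middle.
- dish: Small metal screw dish, 52 mm wide, 16 mm high, on the wide part of the cover. To be left alone. Origin at its underside's centre.
- blue_carton: Blue carton 90 x 130 x 50 mm on the bench. To be left alone. Origin at its underside's centre.
- orange_carton: Orange carton 80 x 80 x 90 mm on the bench. To be left alone. Origin at its underside's centre.
- jar: Clear jar with green cap, 70 mm wide, 100 mm high, on the bench. To be left alone. Origin at its underside's centre.
- cup: White cup, 76 mm wide, 100 mm high, on the bench. To be left alone. Origin at its underside's centre.
- adapter: Black power adapter 60 x 110 x 32 mm on the bench. To be left alone. Origin at its underside's centre.
Mind the look-alikes: they are no part of the job. Several things have the shape of the rail; the one meant has the colours described above.

How it is judged:
By the outcome, as a careful person would: the job done as asked, in the order asked, and still so for the second after the job is handed in, while the arm keeps its last pose, push and grip.
It also fails if it takes over 38 s, if anything falls off the work surface, if the arm or the gripper's body presses on something with over 40 N, if the wrist force passes 120 N, or if a joint passes its speed limit or range.

## Working session

There is one attempt and no reset: what is moved stays moved. The work goes in short steps, Python scripts to look and compute and a shell command to move; the robot and the scene stay as the last step left them, time stands still between calls to the robot, and variables do not carry over. Pictures are saved under pics/ and viewed, about 8 in all and at most 12, crops included, and the job is handed in when it is done.

```bash
mkdir -p pics; python3 - <<'E'
from station import env, optics
import cv2,json,numpy as np
o=env.get_obs();print({k:np.round(v,3).tolist() for k,v in o.items()})
for n in("top","side"):
    cv2.imwrite(f"pics/{n}0.png",optics.snapshot(n))
for n in("top","side","wrist"):
    print(n,{k:np.round(v,3).tolist() for k,v in optics.camera_params(n).items()})
E
```

```text
{'time': 0.0, 'joint_positions': [-1.281, 0.277, -0.028, 1.268, 0.0, 1.467], 'joint_vel': [0.001, -0.0, -0.0, 0.003, 0.001, -0.001], 'effort': [-0.0, -44.551, 29.52, 0.016, -0.0, 0.0], 'eef_pos': [0.239, -0.577, 0.23], 'tool_rot': [0.981, 0.195, -0.0, -0.001], 'wrist_force': [0.993, -0.416, 0.716], 'moment': [-0.021, -0.019, -0.011], 'opening': 1.001}
top {'fx': 366.194, 'fy': 366.194, 'cx': 255.745, 'cy': 196.578, 'R': [[0.014, -1.0, 0.017], [-0.993, -0.016, -0.117], [0.117, -0.016, -0.993]], 't': [-0.036, 0.468, 1.161]}
side {'fx': 443.441, 'fy': 443.441, 'cx': 250.838, 'cy': 195.774, 'R': [[0.924, -0.381, -0.02], [-0.29, -0.667, -0.687], [0.249, 0.64, -0.727]], 't': [-0.422, 0.178, 1.525]}
wrist {'fx': 291.124, 'fy': 291.124, 'cx': 254.765, 'cy': 190.492, 'hand_eye': [[-0.001, -0.96, -0.28, 0.072], [1.0, -0.002, 0.001, 0.001], [-0.002, -0.28, 0.96, -0.143], [0.0, 0.0, 0.0, 1.0]]}
```

View pics/top0.png

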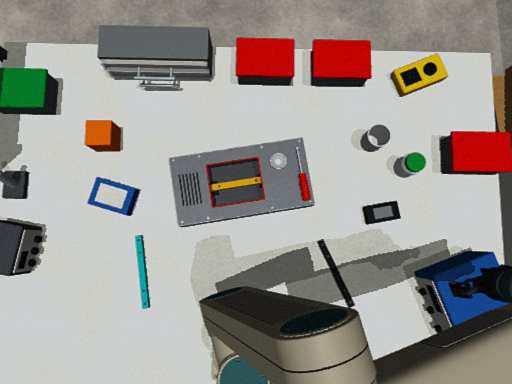

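View pics/side0.png

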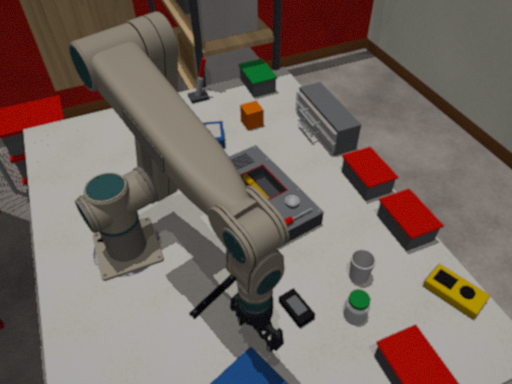

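Rail-shaped things in the top picture: teal bar (143,272), black bar (335,272), yellow bar in the case (236,184). The yellow one under the red-trimmed opening fits the description. I'll confirm it in an enlarged crop, which I'll also use for measuring.

```bash
python3 - <<'E'
import cv2
a=cv2.imread("pics/top0.png")[130:230,165:320]
b=cv2.imread("pics/side0.png")[140:245,210:330]
cv2.imwrite("pics/c1.png",cv2.resize(a,None,fx=5,fy=5,interpolation=cv2.INTER_CUBIC))
E
```

```text
(no output)
```

View pics/c1.png

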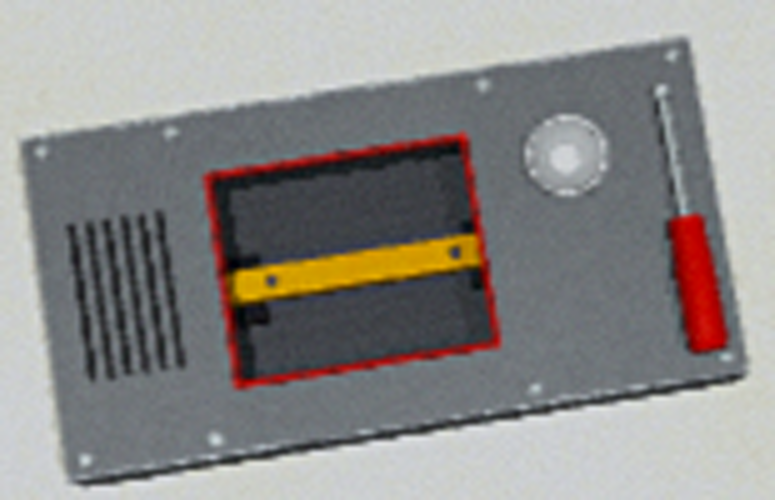

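The yellow channel with two dark holes lies across the red-trimmed opening. The trim corners in the crop are (207,175), (466,136), (497,346) and (236,385), and the rail centreline runs (235,286)–(480,250). The dish and screwdriver are on the right, which is the -y side.

```bash
cat > h.py <<'E'
import numpy as np
from station import env, optics
from scipy.spatial.transform import Rotation as Ro
def ray(name,uv,obs=None):
    p=optics.camera_params(name); d=np.array([(uv[0]-p["cx"])/p["fx"],(uv[1]-p["cy"])/p["fy"],1.])
    if name=="wrist":
        H=np.array(p["hand_eye"]);R=Ro.from_quat(obs["tool_rot"]).as_matrix()
        return R@H[:3,3]+obs["eef_pos"], R@H[:3,:3]@d
    R=np.array(p["R"]);return -R.T@np.array(p["t"]),R.T@d
def at(name,uv,z,obs=None):
    o,d=ray(name,uv,obs);return o+d*(z-o[2])/d[2]
def proj(name,X,obs=None):
    p=optics.camera_params(name)
    if name=="wrist":
        H=np.array(p["hand_eye"]);R=Ro.from_quat(obs["tool_rot"]).as_matrix()
        c=H[:3,:3].T@(R.T@(np.array(X)-obs["eef_pos"])-H[:3,3])
    else: c=np.array(p["R"])@X+p["t"]
    return np.array([p["fx"]*c[0]/c[2]+p["cx"],p["fy"]*c[1]/c[2]+p["cy"]])
E
python3 - <<'E'
from h import *
f=lambda u:(u[0]/5+165-.4,u[1]/5+130-.4)
C=[at("top",f(u),.071) for u in[(207,175),(466,136),(497,346),(236,385)]]
c=np.mean(C,0);print(c.round(4))
y=(C[0]+C[3]-C[1]-C[2])/2;x=(C[0]+C[1]-C[2]-C[3])/2
print(np.linalg.norm(y),np.linalg.norm(x),np.degrees(np.arctan2(y[1],y[0])),np.degrees(np.arctan2(x[1],x[0])))
A,B=[at("top",f(u),.031) for u in[(235,286),(480,250)]]
print(A,B,np.degrees(np.arctan2(*(A-B)[1::-1])))
print(np.degrees(Ro.from_quat(env.get_obs()["tool_rot"]).as_matrix()[:2]))
print(Ro.from_quat(env.get_obs()["tool_rot"]).as_matrix().round(3))
E
```

```text
[0.5097 0.0375 0.071 ]
0.16495723150181693 0.13486013957605117 99.60711631868041 9.210431395391428
[0.49756659 0.11447243 0.031     ] [ 0.52388817 -0.04413529  0.031     ] 99.42258463367268
[[ 5.29316587e+01  2.19327314e+01 -3.38678989e-02]
 [ 2.19327546e+01 -5.29315431e+01  1.11238940e-01]]
[[ 0.924  0.383 -0.001]
 [ 0.383 -0.924  0.002]
 [ 0.    -0.002 -1.   ]]
```

```bash
python3 -m handwheel '{"travel":[[37,-38,0],[74,-75,0],[111,-113,0],[148,-151,0],[185,-188,0],[222,-226,0],[259,-264,0],[296,-302,0],[333,-339,0],[370,-377,0]],"yaw":[-0.134,-0.268,-0.402,-0.536,-0.67,-0.804,-0.938,-1.072,-1.206,-1.342]}' 0.2 80
python3 - <<'E'
from h import *
o=env.get_obs();R=Ro.from_quat(o["tool_rot"]).as_matrix();print(R.round(3),o["eef_pos"],R.T@(np.array([.503,.077,.17])-o["eef_pos"])*1000)
E
```

```text
time: 1.35
eef_pos: [0.4369, -0.0858, 0.2311]
tool_rot: [0.645, 0.764, -0.0, -0.0]
wrist_force: [0.5, -0.8, 0.2]
opening: 0.6
[[-0.168  0.986 -0.   ]
 [ 0.986  0.168 -0.   ]
 [-0.    -0.    -1.   ]] [ 0.43688554 -0.08577571  0.23106703] [149.39789163  92.46140182  61.05238248]
```

```bash
python3 -m handwheel '{"travel":[[50,31,15],[100,62,30],[149,92,50],[149,92,50]],"yaw":[0,0,0,0]}'
python3 - <<'E'
from h import *
import cv2
o=env.get_obs();im=optics.snapshot("wrist");cv2.imwrite("pics/w1.png",im);np.save("o1.npy",o,allow_pickle=True)
print(o["eef_pos"])
c=np.array([.5097,.0375]);t=np.radians(9.5);Rc=np.array([[np.cos(t),-np.sin(t)],[np.sin(t),np.cos(t)]])
for x,y,z in[(-65,-80,71),(65,-80,71),(65,80,71),(-65,80,71),(0,45,31),(0,-80,31)]:
    print((x,y),proj("wrist",[*(c+Rc@[x/1e3,y/1e3]),z/1e3],o).round(1))
E
```

```text
time: 1.85
eef_pos: [0.5024, 0.0778, 0.1791]
tool_rot: [0.645, 0.764, -0.001, -0.002]
wrist_force: [-0.3, -0.6, 0.7]
opening: 0.599
[0.50241062 0.07778651 0.1790889 ]
(-65, -80) [190.2 301.7]
(65, -80) [318.8 302.2]
(65, 80) [330.9 142.9]
(-65, 80) [179.1 142.4]
(0, 45) [254.9 172.3]
(0, -80) [254.6 279.3]
```

View pics/w1.png

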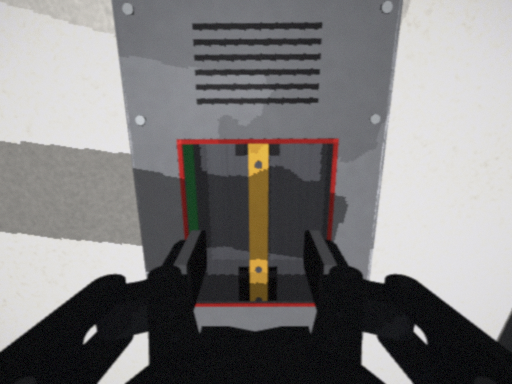

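The wrist picture shows the trim corners at about (178,141), (337,141) and (316,304), with the rail centred on column 259 and its holes at (258,164) and (258,269). I'll triangulate these with the top view.

```bash
python3 - <<'E'
from h import *
o=np.load("o1.npy",allow_pickle=True).item()
f=lambda u:(u[0]/5+165-.4,u[1]/5+130-.4)
R=Ro.from_quat(o["tool_rot"]).as_matrix()
for n,a,b in[("hole+",(271,281),(258.5,164)),("hole-",(456,253),(258.5,269)),("c-x+y",(236,385),(178.5,141)),("c+x+y",(207,175),(336.5,141)),("c+x-y",(466,136),(316,304))]:
    p,d=ray("top",f(a));q,e=ray("wrist",b,o)
    s=np.linalg.lstsq(np.c_[d,-e],q-p,rcond=None)[0]
    P,Q=p+s[0]*d,q+s[1]*e;M=(P+Q)/2
    print(n,M.round(4),"gap",((P-Q)*1000).round(1),"tool mm",(R.T@(M-o["eef_pos"])*1000).round(1))
A,B=[at("wrist",b,.031,o) for b in[(259,150),(259.5,295)]]
print(A,B,[(R.T@(M-o["eef_pos"])*1000).round(1) for M in(A,B)])
C=[at("wrist",b,.071,o) for b in[(178.5,141),(336.5,141),(316,304)]]
print([(R.T@(M-o["eef_pos"])*1000).round(1) for M in C])
E
```

```text
hole+ [0.5031 0.091  0.0281] gap [-2.8  1.  -0.3] tool mm [ 12.7   3.4 151. ]
hole- [ 0.5237 -0.0287  0.0286] gap [-3.2  0.3 -0.5] tool mm [-108.7    3.5  150.3]
c-x+y [0.4305 0.1073 0.0686] gap [-1.3  1.7  0.1] tool mm [ 41.1 -65.5 110.8]
c+x+y [0.562  0.1295 0.0774] gap [-2.  -0.9 -0.5] tool mm [ 40.8  67.8 101.5]
c+x-y [ 0.5878 -0.0337  0.0701] gap [5.2 1.  1.2] tool mm [-124.5   65.7  108.6]
[0.50242682 0.10508277 0.031     ] [ 0.53199849 -0.06104248  0.031     ] [array([ 26.7,   5.2, 148.1]), array([-142. ,    6.2,  147.9])]
[array([ 40.4, -64.3, 108.4]), array([ 40.3,  70.7, 107.9]), array([-123.4,   62.7,  107.7])]
```

```bash
python3 -m handwheel '{"travel":[[0,5,35],[1,5,70],[1,5,100],[1,5,130],[1,5,150],[1,5,163],[1,5,165],[1,5,165]],"yaw":[0,0,0,0,0,0,0,0]}'
python3 -m handwheel '{"travel":[[0,0,0],[0,0,0],[0,0,0],[0,0,0],[0,0,0],[0,0,0],[0,0,0],[0,0,0]],"yaw":[0,0,0,0,0,0,0,0]}' -1 80
python3 -c "
from h import *
import cv2
cv2.imwrite('pics/w2.png',optics.snapshot('wrist'));print(env.get_obs()['moment'])"
```

```text
time: 2.9
eef_pos: [0.5086, 0.076, 0.017]
tool_rot: [0.647, 0.762, 0.0, 0.0]
wrist_force: [0.3, 0.2, 0.2]
opening: 0.604
time: 3.9
eef_pos: [0.5077, 0.0761, 0.0173]
tool_rot: [0.646, 0.763, -0.0, 0.0]
wrist_force: [-3.2, -0.7, 6.7]
opening: 0.211
[-0.20974852  0.57879026  0.25081326]
```

View pics/w2.png

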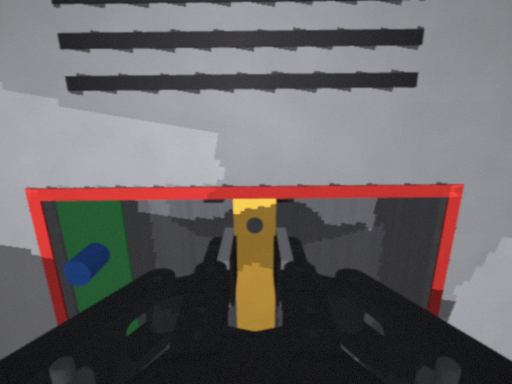

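The fingers hold the rail: opening 0.21, about 18 mm, with the yellow rail between the pads at (255,265). Next, a small lift.

```bash
python3 -m handwheel '{"travel":[[0,0,-3],[0,0,-6],[0,0,-9],[0,0,-12],[0,0,-15],[0,0,-15]],"yaw":[0,0,0,0,0,0]}' - 100
python3 -c "
from h import *
import cv2
cv2.imwrite('pics/w3.png',optics.snapshot('wrist')[130:,130:400]);o=env.get_obs();print(o['moment'],Ro.from_quat(o['tool_rot']).as_matrix().T@o['moment'])
im=optics.snapshot('side')
cv2.imwrite('pics/s3.png',im)
a=cv2.resize(cv2.imread('pics/w3.png'),None,fx=1.5,fy=1.5); b=cv2.resize(im[140:245,210:330],None,fx=3.2,fy=3.2,interpolation=cv2.INTER_CUBIC)
h=max(a.shape[0],b.shape[0]);p=lambda i:cv2.copyMakeBorder(i,0,h-i.shape[0],0,0,0)
cv2.imwrite('pics/m3.png',np.hstack([p(a),p(b)]))"
```

```text
time: 4.7
eef_pos: [0.5085, 0.0763, 0.0317]
tool_rot: [0.647, 0.763, 0.0, 0.0]
wrist_force: [0.6, -0.5, -0.8]
opening: 0.207
[ 0.02436431  0.02350161 -0.01868539] [0.01920872 0.02786482 0.01869935]
```

View pics/m3.png

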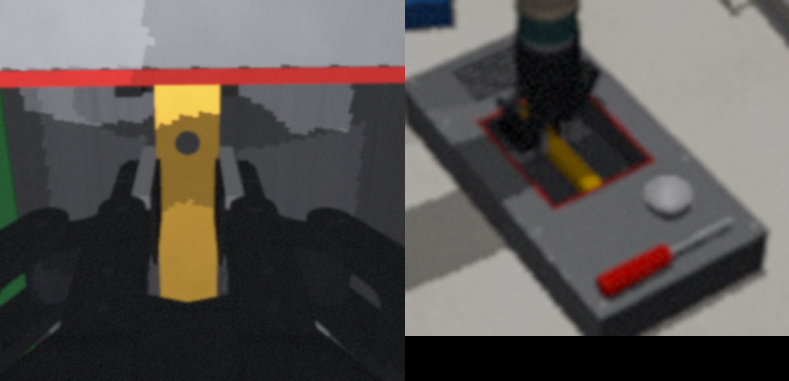

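```bash
python3 -m handwheel '{"travel":[[0,0,-3],[0,0,-6],[0,0,-9],[0,0,-12],[0,0,-15],[0,0,-17],[0,0,-17]],"yaw":[0,0,0,0,0,0,0]}' - 80
python3 -m handwheel '{"travel":[[-5,0,0],[-10,0,0],[-15,0,0],[-20,0,0],[-20,0,0]],"yaw":[0,0,0,0,0]}'
```

```text
time: 5.68
eef_pos: [0.5082, 0.0763, 0.0485]
tool_rot: [0.647, 0.763, 0.0, 0.0]
wrist_force: [0.1, 0.2, -1.4]
opening: 0.206
time: 6.3
eef_pos: [0.5113, 0.0562, 0.0483]
tool_rot: [0.647, 0.762, 0.0, 0.0]
wrist_force: [0.4, -0.2, -1.3]
opening: 0.206
```

```bash
python3 -m handwheel '{"travel":[[-6,0,0],[-12,0,0],[-18,0,0],[-24,0,0],[-30,0,0],[-32,0,0],[-32,0,0]],"yaw":[0,0,0,0,0,0,0]}'
python3 -c "
from h import *
import cv2
o=env.get_obs();print('M tool',Ro.from_quat(o['tool_rot']).as_matrix().T@o['moment'])
a=cv2.resize(optics.snapshot('wrist')[130:,130:400],None,fx=1.5,fy=1.5)
b=cv2.resize(optics.snapshot('side')[140:245,210:330],None,fx=3.2,fy=3.2,interpolation=cv2.INTER_CUBIC)
h=max(a.shape[0],b.shape[0]);p=lambda i:cv2.copyMakeBorder(i,0,h-i.shape[0],0,0,0)
cv2.imwrite('pics/m4.png',np.hstack([p(a),p(b)]))"
```

```text
time: 7.18
eef_pos: [0.5165, 0.0249, 0.0483]
tool_rot: [0.647, 0.763, 0.0, -0.0]
wrist_force: [-0.1, -0.6, -0.9]
opening: 0.203
M tool [0.01955877 0.05994772 0.00872013]
```

View pics/m4.png

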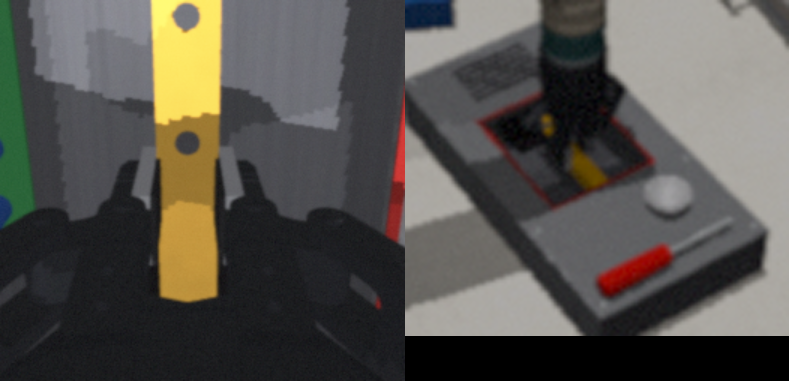

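The wrist crop shows the rail held straight with its +y part now under the opening. Both holes show, at (186,15) and (186,142). Next I ease the grip and lift, so the cover's -y edge tips the rail nose up in the pads.

```bash
python3 -m handwheel '{"travel":[[0,0,-2],[0,0,-4],[0,0,-7],[0,0,-10],[0,0,-13],[0,0,-16],[0,0,-19],[0,0,-22],[0,0,-22]],"yaw":[0,0,0,0,0,0,0,0,0]}' - 25
python3 -c "
from h import *
import cv2
o=env.get_obs();print('M tool',Ro.from_quat(o['tool_rot']).as_matrix().T@o['moment'])
a=cv2.resize(optics.snapshot('wrist')[:,130:400],None,fx=1.2,fy=1.2)
b=cv2.resize(optics.snapshot('side')[140:245,210:330],None,fx=3.5,fy=3.5,interpolation=cv2.INTER_CUBIC)
h=max(a.shape[0],b.shape[0]);p=lambda i:cv2.copyMakeBorder(i,0,h-i.shape[0],0,0,0)
cv2.imwrite('pics/m5.png',np.hstack([p(a),p(b)]))"
```

```text
time: 8.4
eef_pos: [0.5157, 0.0256, 0.0704]
tool_rot: [0.647, 0.763, 0.0, -0.001]
wrist_force: [-1.7, 2.5, -7.9]
opening: 0.204
M tool [0.34286819 1.13839253 0.10838784]
```

View pics/m5.png

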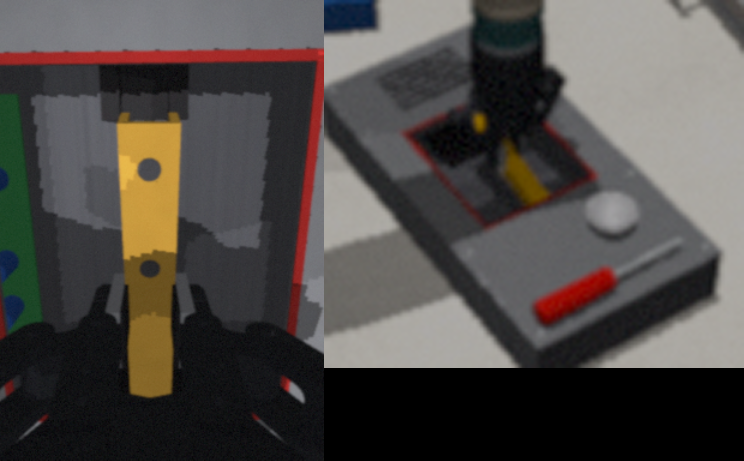

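The nose is visible at (150,122), inside the opening, and the reaction points down and toward +y, so the cover edge is tipping the rail. I continue the lift, then look.

```bash
python3 -m handwheel '{"travel":[[0,0,-3],[0,0,-6],[0,0,-9],[0,0,-12],[0,0,-14],[0,0,-14]],"yaw":[0,0,0,0,0,0]}' - 25
python3 -c "
from h import *
import cv2
o=env.get_obs();R=Ro.from_quat(o['tool_rot']).as_matrix().T;print('F,M tool',R@o['wrist_force'],R@o['moment'])
a=cv2.resize(optics.snapshot('wrist')[:,130:400],None,fx=1.2,fy=1.2)
b=cv2.resize(optics.snapshot('side')[140:245,210:330],None,fx=3.5,fy=3.5,interpolation=cv2.INTER_CUBIC)
h=max(a.shape[0],b.shape[0]);p=lambda i:cv2.copyMakeBorder(i,0,h-i.shape[0],0,0,0)
cv2.imwrite('pics/m6.png',np.hstack([p(a),p(b)]))"
```

```text
time: 9.25
eef_pos: [0.5171, 0.0251, 0.0848]
tool_rot: [0.647, 0.763, 0.001, 0.0]
wrist_force: [-0.4, 2.3, -8.9]
opening: 0.201
F,M tool [ 2.37430477 -0.02753091  8.94398494] [-0.04796107  1.1417616  -0.03721715]
```

View pics/m6.png

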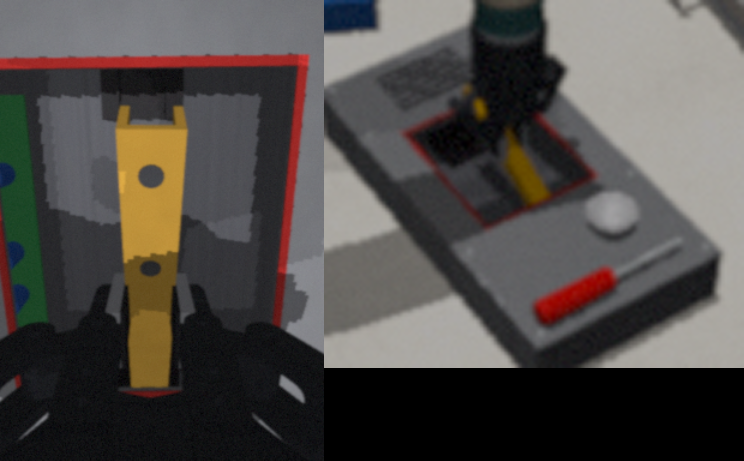

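The rail is tilted about 20° and the nose is about 5 cm above the cover plane. I now draw it out along its slope.

```bash
python3 -m handwheel '{"travel":[[6,0,-3],[13,0,-6],[21,0,-10],[29,0,-14],[37,0,-18],[45,0,-22],[53,0,-26],[61,0,-30],[68,0,-34],[68,0,-34]],"yaw":[0,0,0,0,0,0,0,0,0,0]}' - 30
python3 -m handwheel '{"travel":[[6,0,-3],[13,0,-7],[21,0,-11],[28,0,-15],[28,0,-15]],"yaw":[0,0,0,0,0]}' - 40
python3 -c "
from h import *
import cv2
o=env.get_obs();R=Ro.from_quat(o['tool_rot']).as_matrix().T;print('F,M tool',R@o['wrist_force'],R@o['moment'])
a=cv2.resize(optics.snapshot('wrist')[:,130:400],None,fx=1.2,fy=1.2)
b=cv2.resize(optics.snapshot('side')[120:245,200:330],None,fx=3.3,fy=3.3,interpolation=cv2.INTER_CUBIC)
h=max(a.shape[0],b.shape[0]);p=lambda i:cv2.copyMakeBorder(i,0,h-i.shape[0],0,0,0)
cv2.imwrite('pics/m7.png',np.hstack([p(a),p(b)]))"
```

```text
time: 10.6
eef_pos: [0.5056, 0.0936, 0.1191]
tool_rot: [0.646, 0.763, 0.001, -0.0]
wrist_force: [-0.3, 3.0, -4.2]
opening: 0.203
time: 11.22
eef_pos: [0.5013, 0.1202, 0.1341]
tool_rot: [0.646, 0.763, 0.0, 0.001]
wrist_force: [1.0, -0.5, -1.9]
opening: 0.2
F,M tool [-0.68652447  0.93079624  1.89758355] [ 0.0288528   0.09889804 -0.04663087]
```

View pics/m7.png

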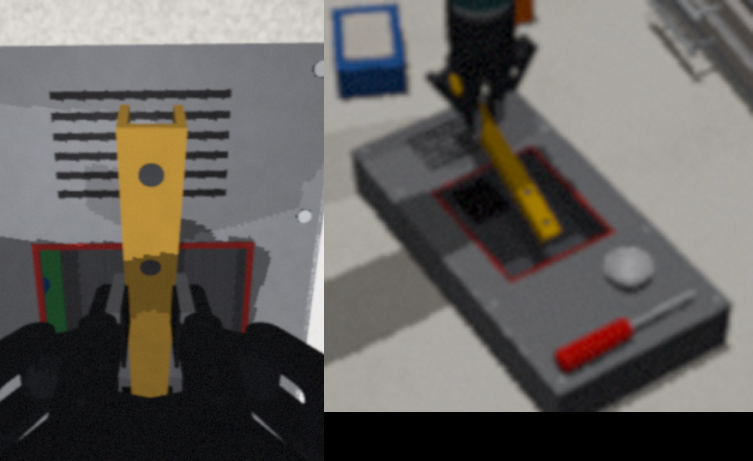

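The full rail, including its -y end at (548,235), now shows within the opening, and the force equals its weight alone. Next I tighten the grip and raise straight up.

```bash
python3 -m handwheel '{"travel":[[3,0,-8],[5,0,-18],[5,0,-30],[5,0,-45],[5,0,-65],[5,0,-90],[5,0,-115],[5,0,-140],[5,0,-160],[5,0,-175]],"yaw":[0,0,0,0,0,0,0,0,0,0]}' - 80
python3 -m handwheel '{"travel":[[0,0,-8],[0,0,-15],[0,0,-20],[0,0,-20],[0,0,-20],[0,0,-20],[0,0,-20],[0,0,-20]],"yaw":[0,0,0,0,0,0,0,0]}' - 80
python3 -c "
from h import *
import cv2
o=env.get_obs();R=Ro.from_quat(o['tool_rot']).as_matrix().T;print('F,M tool',R@o['wrist_force'],R@o['moment'],o['joint_vel'])
a=cv2.resize(optics.snapshot('top')[100:260,130:340],None,fx=1.8,fy=1.8)
b=cv2.resize(optics.snapshot('side')[60:250,190:340],None,fx=2.6,fy=2.6,interpolation=cv2.INTER_CUBIC)
h=max(a.shape[0],b.shape[0]);p=lambda i:cv2.copyMakeBorder(i,0,h-i.shape[0],0,0,0)
cv2.imwrite('pics/m8.png',np.hstack([p(a),p(b)]))"
```

```text
time: 12.58
eef_pos: [0.5003, 0.1247, 0.3103]
tool_rot: [0.647, 0.763, 0.001, 0.001]
wrist_force: [0.3, 0.1, -0.6]
opening: 0.201
time: 13.58
eef_pos: [0.4999, 0.1246, 0.3282]
tool_rot: [0.647, 0.763, -0.0, -0.0]
wrist_force: [0.3, -0.0, -1.4]
opening: 0.204
F,M tool [-0.07843539  0.32678513  1.39898011] [0.03472436 0.06154768 0.00715872] [-0.0018785  -0.00142454 -0.00064419  0.00298397  0.00053686  0.00100954]
```

View pics/m8.png

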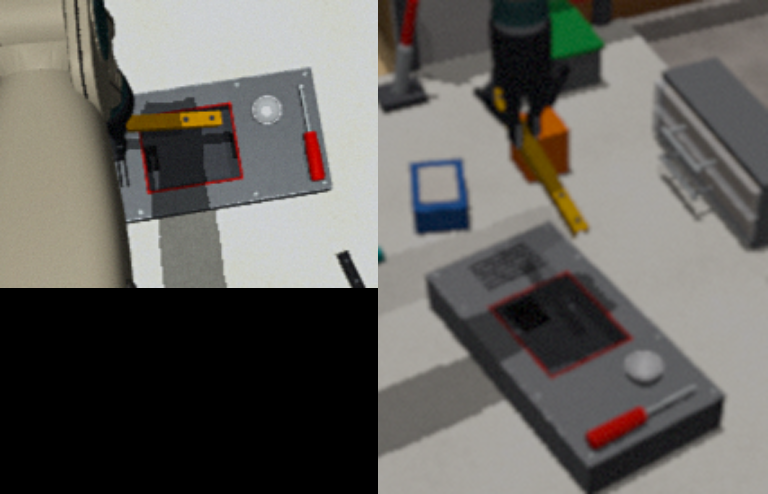

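The rail hangs clear of the case, with its lower end at (220,118) in the top crop and (580,230) in the side crop. The dish and screwdriver are in place. I check the height of that end, then hand in.

```bash
python3 - <<'E'
from h import *
p,d=ray("top",(220/1.8+130,118/1.8+100));q,e=ray("side",(580/2.6+190,230/2.6+60))
s=np.linalg.lstsq(np.c_[d,-e],q-p,rcond=None)[0];P,Q=p+s[0]*d,q+s[1]*e
print(P,Q,env.get_obs()["opening"])
if min(P[2],Q[2])>.19:
    from station import workorder;print(workorder.close_job())
E
```

```text
[ 0.5115602  -0.01478195  0.31624714] [ 0.8448185  -0.29437043  0.38577717] 0.20243592881997893
the job is handed in; nothing more can be done
None
```

The two rays missed each other by a lot because I forgot the 378-pixel offset of the side crop in the montage. I'm redoing the sum on the same pixels, calibration only.

```bash
python3 - <<'E'
from h import *
p,d=ray("top",(220/1.8+130,118/1.8+100));q,e=ray("side",((580-378)/2.6+190,230/2.6+60))
s=np.linalg.lstsq(np.c_[d,-e],q-p,rcond=None)[0];print(p+s[0]*d,q+s[1]*e)
E
```

```text
the job is handed in; nothing more can be done
```

```bash
python3 - <<'E'
import numpy as np
def ray(f,cx,cy,R,t,u,v):
    R=np.array(R);return -R.T@np.array(t),R.T@[(u-cx)/f,(v-cy)/f,1]
p,d=ray(366.194,255.745,196.578,[[.014,-1,.017],[-.993,-.016,-.117],[.117,-.016,-.993]],[-.036,.468,1.161],252.2,165.6)
q,e=ray(443.441,250.838,195.774,[[.924,-.381,-.02],[-.29,-.667,-.687],[.249,.64,-.727]],[-.422,.178,1.525],267.7,148.5)
s=np.linalg.lstsq(np.c_[d,-e],q-p,rcond=None)[0];print(p+s[0]*d,q+s[1]*e)
E
```

```text
[ 0.51909594 -0.01462588  0.27961267] [ 0.51599538 -0.01382256  0.27897521]
```

The rail is out of the case and held still in the gripper at 80 N, with its lower end about 20 cm above the cover. The job is handed in at about 13.7 s on the robot's clock.

I gripped the yellow rail near its +y end, lifted it out of the cradle and slid it back about 52 mm. With the grip eased, the cover's -y edge tipped it nose up. I then drew it out +y end first and raised it.

**Last checks:**
- **Hold:** the arm is still, the gripper opening is 0.20 (rail in the jaws), and the force of about 1.4 N is roughly the rail's weight.
- **Height:** the lower end is at z ≈ 0.279 m, against the cover top at 0.071 m, and the rays from the two cameras agree to about 3 mm.
- **Surroundings:** the dish, the screwdriver and the cartons in view look undisturbed. The largest wrist force I read was about 9 N.

**Check that failed:** the height check I ran just before handing in was wrong. I left out the side crop's offset in the combined picture, so the rays missed each other by about 0.4 m, yet the script's height test still passed. I got the 0.279 m figure by redoing the sum after hand-in with the same pixels, apart from that offset.

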